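# Refill the counter sweets bin from the scoop tray

### The arm

A 7-joint arm with a two-finger parallel gripper is mounted at the origin on the work surface. World frame = base frame: x ahead of the robot, y to its left, z up, the work surface at z = 0. Lengths are in m, angles in degrees, forces in N, time in s.
With the tool pointing down it reaches from about 0.425 to 0.975 m from the base axis. Payload 16.7 kg.
Tool frame: the origin (TCP) lies midway between the tips of the shut fingers; the grasp point (between the pads) lies 19 mm behind it (env.tcp_to_grasp is the distance from the TCP to the grasp point, in m); z points along the fingers, y is the line along which they close (so a half turn about z gives the same grasp; the last joint's range is limited). The gripper opens to 85 mm and grips with 20 to 120 N. Pads are 22 mm wide; open, the fingers measure 114 mm over their backs; the gripper's body (76 mm by 85 mm) begins 54 mm behind the grasp point. The pads swing forward as they close: fully open they stand 13 mm farther back than shut.
Start: joints at [61.908, 24.414, 4.234, 92.017, -1.954, 63.644, -3.845], TCP at [0.226, -0.636, 0.231] pointing down, gripper open.
Joint ranges: [-163.25, 163.25], [-28.42, 122.38], [-70.27, 78.77], [12.13, 141.07], [-58.53, 238.53], [9.26, 117.41], [-156.51, 156.51]. Speed limits (degrees/s): [108.29, 108.29, 136.94, 136.94, 172.46, 172.46, 172.46].

### API

Orientations are given as a 3x3 rotation matrix whose columns are the frame's x, y, z axes.
In Python, from workcell import env gives the robot as it stands.
- The arm moves only by the tool servo_tool, never from a script. Its argument "rows" is a list of rows, each a list of 7 numbers: the shift along the tool's x, y, z in mm, then the turn, a rotation vector about the tool's x, y, z in rad, then the closure, from 0 (fully open) to 1 (shut). A call has 1 to 10 rows; each row shifts and turns the commanded pose from where the row before left it, along the tool's axes as they then stand; what a row does not reach is not made up. A row lasts 1/12 s, in which the tool goes at most 41.7 mm and 7.16 degrees, less where a joint would pass 70% of its speed; a pose out of reach is approached as far as the arm can. A call with a gripper value outside its range is refused whole. The fingers move at their own pace and stop on an object; "grip_force" is the grip in N (left out, the last holds). Time passes only in rows, so rows that do not move let the fingers close. It gives the time, the measured TCP pose, the force, the opening and the grip force at its end, in the units of the state.
- env.get_state(): the state, without advancing time (a new reading comes with each control period).
- env.get_image(name): name is "scene" or "top" or "wrist"; returns (picture, depth): 400x640x3 uint8, blue, green, red; 400x640 float32, m along the optical axis (not along the pixel's ray), 0 where there is no reading.
- env.camera_params(name): a dict with "mtx" (3x3 intrinsics, pixels), "cam_to_world" (4x4, takes a point from camera to world coordinates). Camera axes: x right, y down, z forward; pixel columns grow to the right and rows downward; lengths in m; the calibration is good to about 2 mm. A picture is of the moment at which its call begins: read the wrist's pose just before it. camera_params takes no time and is no camera call; for the wrist camera it gives the pose at the moment of the call.
- env.close_job(): hands the job in; it is judged then, once.
The state is a dict: "t": time; "q": joint angles; "dq": joint speeds; "effort": joint torques, N m; "ee_pos": TCP position; "ee_rot": TCP orientation; "force": force on the tool from outside, world axes, zero at the start; "wrist_torque": the same for the moment, N m; "grip_width": finger opening in m; "finger_force": force on a finger pad.
Only numpy, scipy, OpenCV 4.12 (cv2) and the standard library are available. Lean on these libraries where they do the work, as an engineer would, in place of code of your own. Each camera call takes 0.05 s, during which the arm holds its last target. There are 200 camera calls.

### The job

Refill the sweets bin on the counter: slide its cover fully open along the track, empty the scoop tray of all five sweets into the bin, then slide the cover fully shut again. Leave the empty tray standing flat on the counter, and do not disturb the other things around.

Things in the scene. Friction and masses are not known exactly. Their poses are not given: they have to be found in the camera images.
- bin: counter sweets bin, fixed: a clear box with aluminium channels along its two long top edges, 150 (x) x 300 (y) x 113 mm high, walls 4 mm, inner floor at 4 mm. Origin at the centre of its underside, z up, y along the track. Over its +y half the top is a fixed panel; its -y half is the opening, 130 (x) x 141 (y) mm, closed by the sliding cover
- bin_opening (a point): middle of the bin's opening, level with the top of the channels (113 mm above the counter)
- cover (a joint): how far the bin's sliding cover is open, in m: 0 = shut over the opening, 0.14 = fully open against its stop, lying over the fixed panel. It slides towards the bin's +y to open, with about 3 N of friction (no spring), and stays where it is left
- cover_grip (a point): middle of the top of the cover's grip: an upright black rib in the middle of the white cover, 70 mm long across the track (bin x), 14 mm thick along the track (bin y), standing 30 mm above the cover plate. The rib's top is 141 mm and the plate's top 111 mm above the counter; the plate is 128 x 150 mm and 5 mm thick
- tray: loose steel scoop tray (180 to 265 g) standing on the counter with the five sweets in it. Origin on its underside; x points to its open front, z up. The flat bowl reaches from x = -20 to +110 mm, is 96 mm wide, floor and walls 3 mm; back wall 36 mm high, side walls 32 mm, lower at the front; no wall at the front. The sweets begin to slide when it tilts by about 15 to 23 degrees
- tray_handle (a point): middle of the tray's straight handle, 75 mm behind the origin and 28 mm above the underside. The handle is a bar along the tray's x from -20 to -125 mm, 22 mm wide (y) and 16 mm thick (z), its underside 20 mm above the counter
- tray_lip (a point): middle of the tray's open front edge (x = +110 mm, on the floor of the bowl), over which the sweets slide out
- sweet0: a paper-wrapped block sweet, 34 x 20 x 14 mm, 12 g, lying loose in the scoop tray; origin in the middle of its underside, x along its length
- sweet1: a paper-wrapped block sweet, 34 x 20 x 14 mm, 12 g, lying loose in the scoop tray; origin in the middle of its underside, x along its length
- sweet2: a paper-wrapped block sweet, 34 x 20 x 14 mm, 12 g, lying loose in the scoop tray; origin in the middle of its underside, x along its length
- sweet3: a paper-wrapped block sweet, 34 x 20 x 14 mm, 12 g, lying loose in the scoop tray; origin in the middle of its underside, x along its length
- sweet4: a paper-wrapped block sweet, 34 x 20 x 14 mm, 12 g, lying loose in the scoop tray; origin in the middle of its underside, x along its length
- calculator: desk calculator lying flat, 130 x 85 x 20 mm, bystander; origin under its centre
- phone: phone lying flat, 75 x 155 x 9 mm, bystander; origin under its centre
- drink_can: standing drink can, 66 mm across, 115 mm high, bystander; origin under its centre
- jar: standing jar with a screw cap, 96 mm across, 135 mm high, bystander; origin under its centre
- carton: long carton lying flat, 75 x 240 x 50 mm, bystander; origin under its centre
- pen_cup: cup of pens, 80 mm across, cup 95 mm and pens 170 mm high, bystander; origin under its centre
- cream_tube: cream tube standing on its cap, 44 mm across, 142 mm high, bystander; origin under its centre
- tape_roll: roll of tape lying flat, 60 mm across, 18 mm high, bystander; origin under its centre
Mind the look-alikes: they are no part of the job. Leave any pink look-alike of the sweet3 alone.

How it is judged:
By the outcome, as a careful person would: the job done as asked, in the order asked, and still so for the second after the job is handed in, with the robot touching nothing.
It also fails if it takes over 72 s, if anything falls off the work surface, if the arm or the gripper's body presses on something with over 40 N, if the wrist force passes 120 N, or if a joint passes its speed limit or range.

## Working session

There is one attempt and no reset: what is moved stays moved. The work goes in short steps, Python scripts to look and compute and a tool call to move; the robot and the scene stay as the last step left them, time stands still between calls to the robot, and variables do not carry over. Pictures are saved under pics/ and viewed, at most 10 in all, crops included, and the job is handed in when it is done.

Besides the shell and the picture viewer there is one more tool, called after "Emit:" as a command line: name --pt "numbers of a row" for each row, then --argument value for the rest. servo_tool: Moves the arm, as the interface text tells. Its arguments: {"type":"object","properties":{"rows":{"type":"array","items":{"type":"array","items":{"type":"number"}}},"grip_force":{"type":"number"}},"required":["rows"]}

```bash
mkdir -p pics; ls; python3 - <<'E'
from workcell import env
import cv2,numpy as np
s=env.get_state();print(s)
for n in("scene","top"):
    p,d=env.get_image(n);cv2.imwrite(f"pics/{n}0.png",p);np.save(f"pics/{n}0.npy",d);c=env.camera_params(n);print(n,c);np.savez(f"pics/{n}0c.npz",**c)
E
```

```text
pics
{'t': 0.0, 'q': array([61.90718812, 24.44818559,  4.22902241, 92.05385333, -1.95336557,
       63.64382407, -3.84615231]), 'dq': array([ 0.02562925,  0.03213505,  0.11069258,  0.06058496,  0.0731261 ,
       -0.0253396 , -0.01548711]), 'effort': array([-2.95877362e-03, -9.49825144e+01,  3.76008108e+00, -4.63510251e+01,
        1.92683714e-02,  1.03242957e-02,  3.54084898e-05]), 'ee_pos': array([ 0.2254713 , -0.63577807,  0.23061404]), 'ee_rot': array([[ 9.42490411e-01,  3.34232805e-01, -5.07960145e-04],
       [ 3.34233180e-01, -9.42489671e-01,  1.18340365e-03],
       [-8.32148694e-05, -1.28512373e-03, -9.99999171e-01]]), 'force': array([-0.26970193, -0.2285429 , -0.37830734]), 'wrist_torque': array([0.01441753, 0.02517727, 0.01011188]), 'finger_force': 0.0, 'grip_width': 0.08552741959181868}
scene {'mtx': array([[429.21827844,   0.        , 317.02326194],
       [  0.        , 429.21827844, 193.87115498],
       [  0.        ,   0.        ,   1.        ]]), 'cam_to_world': array([[-0.50661587,  0.49488843, -0.70599278,  1.27762943],
       [ 0.86216933,  0.29279256, -0.41344475,  0.42447661],
       [ 0.00210041, -0.81814299, -0.57501099,  0.70888842],
       [ 0.        ,  0.        ,  0.        ,  1.        ]])}
top {'mtx': array([[489.2533833 ,   0.        , 317.67401017],
       [  0.        , 489.2533833 , 201.11897882],
       [  0.        ,   0.        ,   1.        ]]), 'cam_to_world': array([[ 1.62369120e-02, -9.80608361e-01,  1.95303881e-01,
         2.69786187e-01],
       [-9.99852083e-01, -1.48157821e-02,  8.73526160e-03,
         1.00941328e-03],
       [-5.67229082e-03, -1.95416826e-01, -9.80703874e-01,
         1.50374036e+00],
       [ 0.00000000e+00,  0.00000000e+00,  0.00000000e+00,
         1.00000000e+00]])}
```

View pics/scene0.png

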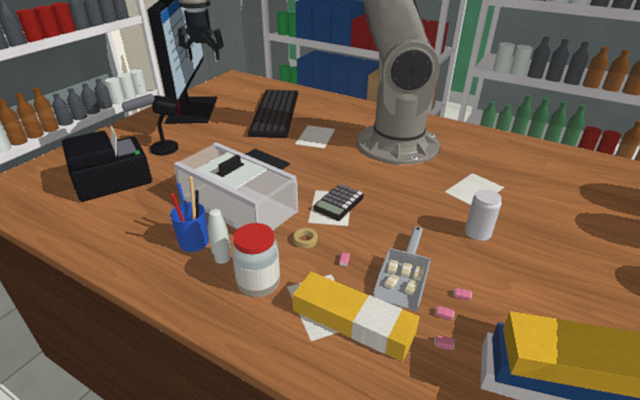

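View pics/top0.png

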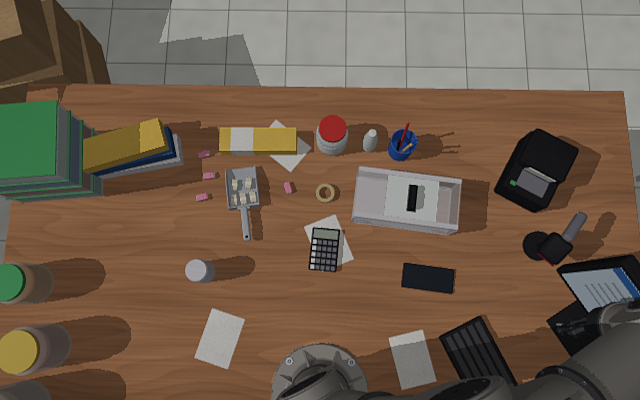

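The scene view shows the bin at about (237,187) with its rib at (232,163), and the tray at (403,275) with five cream sweets and pink look-alikes around it. In the top view the bin spans (352–461, 167–234) with the rib at (412,198). The tray bowl is at (242,187) and its handle end at (246,237). I'll zoom in on the bin and tray.

```bash
cat > h.py <<'E'
import numpy as np,cv2
def load(n): 
    c=np.load(f"pics/{n}c.npz");return cv2.imread(f"pics/{n}.png"),np.load(f"pics/{n}.npy"),c["mtx"],c["cam_to_world"]
def ray(px,K,T,z):
    px=np.atleast_2d(px).astype(float)
    d=np.c_[(px-K[:2,2])/[K[0,0],K[1,1]],np.ones(len(px))]@T[:3,:3].T
    o=T[:3,3];return o+d*((z-o[2])/d[:,2])[:,None]
def cloud(dep,K,T):
    v,u=np.indices(dep.shape);P=np.stack([(u-K[0,2])/K[0,0]*dep,(v-K[1,2])/K[1,1]*dep,dep],-1)
    return P@T[:3,:3].T+T[:3,3]
E
python3 - <<'E'
from h import *
p,d,K,T=load("top0")
a=cv2.resize(p[155:245,340:473],None,fx=5,fy=5,interpolation=cv2.INTER_CUBIC)
b=cv2.resize(p[155:245,200:330],None,fx=3,fy=3)
q,_,_,_=load("scene0");c=cv2.resize(q[135:235,165:305],None,fx=3,fy=3)
H=max(b.shape[0],c.shape[0])
cv2.imwrite("pics/cropbin.png",a)
C=cloud(d,K,T)
# height map of bin
for y in range(166,236,6): print(y,[int(1000*C[y,x,2]) for x in range(350,466,6)])
def mask(m,name,z):
    n,l,s,c=cv2.connectedComponentsWithStats(m.astype(np.uint8))
    for i in range(1,n):
        if s[i,4]>15: print(name,s[i],c[i],ray(c[i],K,T,z)[0].round(4))
hsv=cv2.cvtColor(p,cv2.COLOR_BGR2HSV)
m=np.zeros(p.shape[:2],bool);m[175:222,395:430]=p[175:222,395:430].max(2)<60
mask(m,"rib",.141)
ys,xs=np.nonzero(m);W=ray(np.c_[xs,ys],K,T,.141)[:,:2];print(cv2.minAreaRect(W.astype(np.float32)*1000))
mz=(C[...,2]>.005)&(C[...,2]<.06);mz[:,:190]=0;mz[:,310:]=0;mz[:165]=0;mz[242:]=0
mask(mz,"tray",.028)
for y in range(166,244,3): print(y,[int(1000*C[y,x,2]) for x in range(222,266,3)])
E
```

```text
166 [0, 2, 1, -2, 1, 0, 7, -2, 1, 4, -4, -1, 4, 1, 5, 6, 5, -9, 2, -2]
172 [4, 3, 106, 106, 112, 120, 108, 113, 111, 113, 2, -1, -1, -3, -3, -1, 0, 4, -2, 1503]
178 [1, 8, 98, 100, 104, 103, 96, 112, 109, 113, 108, 116, 116, 118, 115, 118, 116, 113, -1, 0]
184 [-2, 51, 102, 105, 104, 100, 97, 109, 115, 112, 111, 109, 111, 112, 109, 44, 57, 68, 94, 0]
190 [-3, 102, 105, 100, 100, 104, 100, 109, 113, 107, 113, 139, 114, 108, 111, -1, 2, 38, 100, -7]
196 [3, 112, 104, 104, 97, 100, 115, 105, 111, 109, 119, 116, 112, 110, 113, 6, 5, 38, 107, -1]
202 [-1, 113, 105, 100, 104, 108, 111, 110, 107, 111, 133, 109, 110, 108, 107, 5, 9, 42, 112, -2]
208 [2, 103, 101, 104, 105, 103, 110, 107, 112, 112, 131, 110, 108, 108, 114, 3, 7, 51, 111, 1]
214 [0, 111, 115, 113, 113, 105, 111, 116, 110, 111, 110, 112, 108, 108, 111, 4, 9, 55, 110, 7]
220 [4, 55, 69, 86, 97, 109, 119, 115, 118, 114, 114, 114, 109, 109, 108, 0, 5, 58, -3, 1]
226 [1, 0, -2, 0, 3, 1, 13, 29, 40, 55, 66, 89, 102, 110, 122, 115, 112, 116, -2, -3]
232 [3, 0, -3, -3, -4, 6, -1, 3, -1, 1, -4, 2, -2, 7, 24, 30, 51, 72, 2, -2]
rib [407
[... 1282 characters left out ...]
5, -3, 9]
208 [-2, 3, 33, 30, 23, 31, 35, 36, 36, 28, 0, -4, 4, 5, 1]
211 [1, 5, 0, -1, -1, 0, 31, 40, 34, 7, 1, -7, -1, 4, 0]
214 [4, 0, -8, 0, -2, 11, 2, 35, 33, 4, 1, -4, -4, 1, 1]
217 [1, 0, 0, 0, 2, 1, 0, 30, 35, -5, 0, 0, -3, -1, 6]
220 [1, 2, 0, -4, -6, 3, -5, 35, 38, -1, 0, -1, -1, 1, -1]
223 [5, 2, -11, 4, -1, -3, 2, 34, 32, 1, 3, -1, -3, 1, -2]
226 [3, 0, -1, 2, -6, -4, 2, 37, 38, 27, 6, -3, -3, 1, 2]
229 [-1, 6, 1, 0, -5, 2, -4, 40, 33, 31, -2, 1, 0, -1, 4]
232 [0, 2, -9, -3, 3, 0, 0, 38, 36, 34, 5, -8, 0, 4, 0]
235 [-1, 0, 0, 0, 3, -3, -1, 34, 32, 39, -1, 1, 3, 4, 5]
238 [-2, -3, 1, -3, 0, -1, 0, 30, 36, 34, 0, -1, 2, 5, 0]
241 [-4, -2, 3, 0, -2, -3, 2, -4, 0, 0, -2, 1, -3, 8, 0]
```

View pics/cropbin.png

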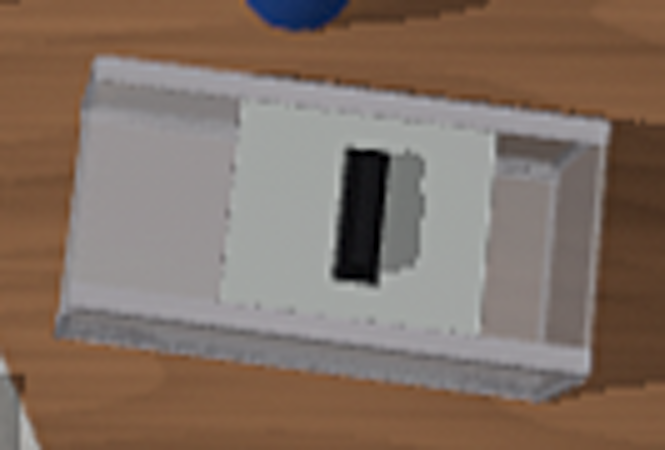

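The cover (white) is already partly open. The opening is at image right (world −y) and the fixed panel is at left, so bin +y points towards world +y. Next I compute the poses.

```bash
cat >> h.py <<'E'
from scipy.spatial.transform import Rotation as Rn
def plan(pos,R,n=None,src=None):
    """identical rows (shift mm, rotvec rad in tool axes) from current pose to target TCP pose"""
    from workcell import env
    s=env.get_state() if src is None else src
    R0=s["ee_rot"];w=Rn.from_matrix(R0.T@R).as_rotvec();p=R0.T@(np.array(pos)-s["ee_pos"])*1000
    if n is None: n=int(max(np.ceil(np.linalg.norm(p)/33),np.ceil(np.degrees(np.linalg.norm(w))/6),1))
    S=sum(Rn.from_rotvec(w/n*k).as_matrix() for k in range(n))
    d=np.linalg.solve(S,p);print("rows",n,"each",d.round(2).tolist(),(w/n).round(4).tolist());return dict(ee_pos=np.array(pos),ee_rot=R)
E
python3 - <<'E'
from h import *
p,d,K,T=load("top0")
c=np.array([[95,58],[610,122],[588,372],[66,310]])/5+[340,155]
P=ray(c,K,T,.113)[:,:2];print("bin corners",P.round(4),[np.linalg.norm(P[i]-P[(i+1)%4]).round(3) for i in range(4)])
y=((P[0]+P[3])-(P[1]+P[2]));y/=np.linalg.norm(y);ctr=P.mean(0);x=np.array([y[1],-y[0]])
print("bin ctr",ctr,"yaxis",y,"x",x,"yaw",np.degrees(np.arctan2(x[1],x[0])),"opening",ctr-y*.0725)
rib=ray([[(345+391+378+333)/20+340-.0,(150+153+284+278)/20+155]],K,T,.141)[0,:2]
print("rib",rib,"bin-frame",(rib-ctr)@x,(rib-ctr)@y)
# cover edges ends
e=ray(np.array([[232,200],[490,235]])/5+[340,155],K,T,.111)[:,:2];print("cover ends along y",(e-ctr)@y)
C=cloud(d,K,T);hsv=cv2.cvtColor(p,cv2.COLOR_BGR2HSV)
m=(C[...,2]>.022)&(C[...,2]<.05);m[:212]=0;m[242:]=0;m[:,:235]=0;m[:,260:]=0
ys,xs=np.nonzero(m);W=ray(np.c_[xs,ys],K,T,.036)[:,:2]*1000;print("handle",len(W),cv2.minAreaRect(W.astype(np.float32)),W.mean(0))
u,sv,vt=np.linalg.svd(W-W.mean(0));print(vt[0])
t=cv2.resize(p[160:245,195:295],None,fx=6,fy=6,interpolation=cv2.INTER_CUBIC);cv2.imwrite("pics/croptray.png",t)
E
```

```text
bin corners [[ 0.652  -0.1063]
 [ 0.6178 -0.4069]
 [ 0.4703 -0.3882]
 [ 0.5017 -0.0896]] [np.float64(0.302), np.float64(0.149), np.float64(0.3), np.float64(0.151)]
bin ctr [ 0.56043501 -0.24775468] yaxis [0.1088666  0.99405637] x [ 0.99405637 -0.1088666 ] yaw -6.249984313080829 opening [ 0.55254218 -0.31982377]
rib [ 0.55354165 -0.25559869] bin-frame -0.005998440033636806 -0.008547841430720323
cover ends along y [ 0.0621487  -0.08812181]
handle 215 ((482.2433166503906, 232.31517028808594), (88.53755950927734, 22.414627075195312), 8.765068054199219) [481.75391252 232.30596328]
[-0.98776937 -0.15592197]
```

View pics/croptray.png

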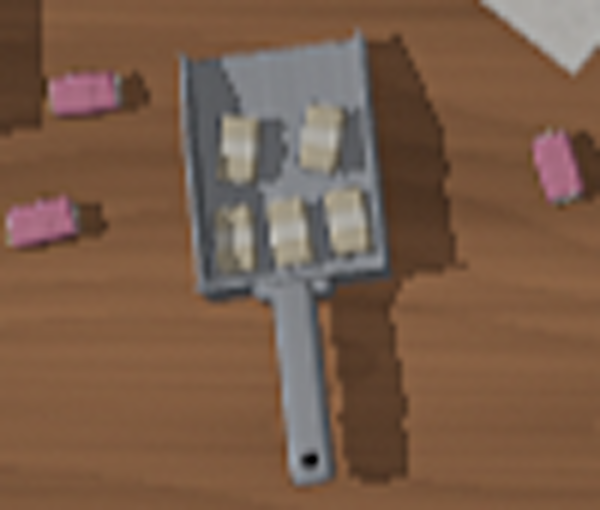

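The tray points along +x, yawed about 9°. All five cream sweets sit in its rear half and the pink look-alikes lie outside it. Next I go to the rib.

```bash
python3 - <<'E'
from h import *
x=np.array([.9941,-.1089,0]);z=np.array([0,0,-1.]);R=np.c_[x,np.cross(z,x),z]
print(R)
s=plan([.5545,-.255,.20],R,18);plan([.5545,-.255,.119],R,3,src=s)
p,d,K,T=load("top0")
print(ray([[402,130],[390,157],[372,150]],K,T,.1),ray([[195+292/6,160+285/6],[246.7,240]],K,T,.036))
E
```

```text
[[ 0.9941 -0.1089  0.    ]
 [-0.1089 -0.9941  0.    ]
 [ 0.     -0.     -1.    ]]
rows 18 each [21.01, -18.8, 1.71] [-0.0001, 0.0, 0.025]
rows 3 each [0.0, 0.0, 27.0] [0.0, 0.0, -0.0]
[[ 0.77140241 -0.23672122  0.1       ]
 [ 0.68647465 -0.19957331  0.1       ]
 [ 0.70740053 -0.14615353  0.1       ]] [[0.53880121 0.23973598 0.036     ]
 [0.43938312 0.22602267 0.036     ]]
```

Emit:
servo_tool --pt "21 -18.8 1.7 0 0 0.025 0" --pt "21 -18.8 1.7 0 0 0.025 0" --pt "21 -18.8 1.7 0 0 0.025 0" --pt "21 -18.8 1.7 0 0 0.025 0" --pt "21 -18.8 1.7 0 0 0.025 0" --pt "21 -18.8 1.7 0 0 0.025 0" --pt "21 -18.8 1.7 0 0 0.025 0" --pt "21 -18.8 1.7 0 0 0.025 0" --pt "21 -18.8 1.7 0 0 0.025 0" --pt "21 -18.8 1.7 0 0 0.025 0"

```text
t: 0.93
ee_pos: [0.3876, -0.4048, 0.2141]
ee_rot: [[0.996, 0.089, -0.0], [0.089, -0.996, 0.0], [-0.0, -0.0, -1.0]]
force: [0.3, -0.5, 0.2]
grip_width: 0.0855
finger_force: 0.0
```

Emit:
servo_tool --pt "21 -18.8 1.7 0 0 0.025 0" --pt "21 -18.8 1.7 0 0 0.025 0" --pt "21 -18.8 1.7 0 0 0.025 0" --pt "21 -18.8 1.7 0 0 0.025 0" --pt "21 -18.8 1.7 0 0 0.025 0" --pt "21 -18.8 1.7 0 0 0.025 0" --pt "21 -18.8 1.7 0 0 0.025 0" --pt "21 -18.8 1.7 0 0 0.025 0" --pt "0 0 0 0 0 0 0" --pt "0 0 0 0 0 0 0"

```text
t: 1.77
ee_pos: [0.5552, -0.2539, 0.2]
ee_rot: [[0.994, -0.106, -0.001], [-0.106, -0.994, 0.001], [-0.001, -0.001, -1.0]]
force: [-0.1, -0.4, 0.8]
grip_width: 0.0853
finger_force: 0.0
```

```bash
python3 - <<'E'
from h import *
from workcell import env
c=env.camera_params("wrist");p,d=env.get_image("wrist");cv2.imwrite("pics/wrist1.png",p)
np.save("pics/wrist1.npy",d);np.savez("pics/wrist1c.npz",**c)
K,T=c["mtx"],c["cam_to_world"]
m=(p.max(2)<60).astype(np.uint8)
n,l,s,cc=cv2.connectedComponentsWithStats(m)
for i in range(1,n):
    if s[i,4]>300: print(s[i],cc[i],ray(cc[i],K,T,.141)[0])
E
```

```text
[ 582    0   58  121 3842] [619.15070276  69.47813639] [ 0.62726307 -0.44483919  0.141     ]
[ 304  142   34  107 3339] [319.70200659 192.29350105] [ 0.57004356 -0.25973966  0.141     ]
[628 212  12  47 396] [634.59343434 236.18939394] [ 0.51506632 -0.47513812  0.141     ]
[ 79 250  41  11 340] [ 99.62058824 255.31176471] [ 0.53991141 -0.09903789  0.141     ]
[    0   251   636   149 49087] [317.29091205 351.27084564] [ 0.43942314 -0.24469988  0.141     ]
```

Emit:
servo_tool --pt "3 2 27 0 0 0 0" --pt "0 0 27 0 0 0 0" --pt "0 0 26 0 0 0 0" --pt "0 0 0 0 0 0 0" --pt "0 0 0 0 0 0 1" --pt "0 0 0 0 0 0 1" --pt "0 0 0 0 0 0 1" --pt "0 0 0 0 0 0 1" --pt "0 0 0 0 0 0 1" --pt "0 0 0 0 0 0 1" --grip_force 50

```text
t: 2.65
ee_pos: [0.5575, -0.2579, 0.1216]
ee_rot: [[0.994, -0.109, 0.001], [-0.109, -0.994, -0.0], [0.001, 0.0, -1.0]]
force: [-4.2, 2.3, 27.2]
grip_width: 0.013
finger_force: 52.5
```

Emit:
servo_tool --pt "0 0 -2 0 0 0 1" --pt "0 -10 0 0 0 0 1" --pt "0 -15 0 0 0 0 1" --pt "0 -15 0 0 0 0 1" --pt "0 -15 0 0 0 0 1" --pt "0 -10 0 0 0 0 1" --pt "0 -5 0 0 0 0 1" --pt "0 0 0 0 0 0 1"

```text
t: 3.32
ee_pos: [0.5658, -0.1864, 0.1219]
ee_rot: [[0.994, -0.107, 0.001], [-0.107, -0.994, 0.001], [0.001, -0.001, -1.0]]
force: [12.5, 1.9, -23.3]
grip_width: 0.0126
finger_force: 52.3
```

Emit:
servo_tool --pt "-1 -3 1 0 0 0 1" --pt "0 -3 0 0 0 0 1" --pt "0 -2 0 0 0 0 1" --pt "0 0 0 0 0 0 1"

```text
t: 3.65
ee_pos: [0.5666, -0.1799, 0.1219]
ee_rot: [[0.994, -0.109, 0.004], [-0.109, -0.994, -0.0], [0.004, 0.0, -1.0]]
force: [14.8, -1.0, -15.2]
grip_width: 0.0128
finger_force: 53.3
```

Emit:
servo_tool --pt "-1 -2 0.6 0 0 0 1" --pt "0 -2 0 0 0 0 1" --pt "0 0 0 0 0 0 1"

```text
t: 3.9
ee_pos: [0.567, -0.1767, 0.1219]
ee_rot: [[0.994, -0.109, 0.006], [-0.109, -0.994, -0.001], [0.006, 0.001, -1.0]]
force: [17.4, -6.3, -12.4]
grip_width: 0.0123
finger_force: 53.5
```

Emit:
servo_tool --pt "2 -2 0 0 0 0 1" --pt "1 -1 0 0 0 0 1" --pt "0 0 0 0 0 0 1" --pt "0 0 0 0 0 0 1"

```text
t: 4.23
ee_pos: [0.5671, -0.1766, 0.1218]
ee_rot: [[0.994, -0.112, 0.0], [-0.112, -0.994, -0.003], [0.001, 0.003, -1.0]]
force: [-2.7, -14.3, 2.7]
grip_width: 0.0127
finger_force: 55.7
```

Emit:
servo_tool --pt "0 1 0 0 0 0 0.5" --pt "0 0 0 0 0 0 0" --pt "0 0 0 0 0 0 0" --pt "0 0 0 0 0 0 0" --pt "0 0 -20 0 0 0 0" --pt "0 0 -35 0 0 0 0" --pt "0 0 -35 0 0 0 0" --pt "0 0 0 0 0 0 0" --grip_force 50

```text
t: 4.9
ee_pos: [0.5702, -0.1746, 0.2177]
ee_rot: [[0.994, -0.109, 0.008], [-0.109, -0.994, -0.002], [0.008, 0.001, -1.0]]
force: [1.2, 0.4, 0.9]
grip_width: 0.0856
finger_force: 0.0
```

```bash
cat >> h.py <<'E'
def Rt(yaw,tilt):
    """tool pose on tray heading yaw, fingers leaning forward by tilt"""
    a,t=np.radians([yaw,tilt]);xt=np.array([np.cos(a),np.sin(a),0]);z=np.sin(t)*xt-np.cos(t)*np.array([0,0,1.])
    y=np.array([np.sin(a),-np.cos(a),0]);return np.c_[np.cross(y,z),y,z]
E
python3 - <<'E'
from h import *
R=Rt(8.5,25);G=np.array([.4885,.233,.031]);t=G+.019*R[:,2]
s=plan(t-R[:,2]*.10,R,18);print(R.round(3),t);plan(t,R,src=s)
E
```

```text
rows 18 each [-7.43, -22.39, 5.1] [0.0032, 0.0237, -0.014]
[[ 0.896  0.148  0.418]
 [ 0.134 -0.989  0.062]
 [ 0.423  0.    -0.906]] [0.49644155 0.23418687 0.01378015]
rows 4 each [0.0, 0.0, 25.0] [0.0, 0.0, 0.0]
```

Emit:
servo_tool --pt "-7.4 -22.4 5.1 0.0032 0.0237 -0.014 0" --pt "-7.4 -22.4 5.1 0.0032 0.0237 -0.014 0" --pt "-7.4 -22.4 5.1 0.0032 0.0237 -0.014 0" --pt "-7.4 -22.4 5.1 0.0032 0.0237 -0.014 0" --pt "-7.4 -22.4 5.1 0.0032 0.0237 -0.014 0" --pt "-7.4 -22.4 5.1 0.0032 0.0237 -0.014 0" --pt "-7.4 -22.4 5.1 0.0032 0.0237 -0.014 0" --pt "-7.4 -22.4 5.1 0.0032 0.0237 -0.014 0" --pt "-7.4 -22.4 5.1 0.0032 0.0237 -0.014 0"

```text
t: 5.65
ee_pos: [0.5159, 0.0321, 0.1611]
ee_rot: [[0.977, 0.02, 0.214], [0.016, -1.0, 0.02], [0.215, -0.016, -0.977]]
force: [0.3, 0.5, 0.5]
grip_width: 0.0855
finger_force: 0.0
```

Emit:
servo_tool --pt "-7.4 -22.4 5.1 0.0032 0.0237 -0.014 0" --pt "-7.4 -22.4 5.1 0.0032 0.0237 -0.014 0" --pt "-7.4 -22.4 5.1 0.0032 0.0237 -0.014 0" --pt "-7.4 -22.4 5.1 0.0032 0.0237 -0.014 0" --pt "-7.4 -22.4 5.1 0.0032 0.0237 -0.014 0" --pt "-7.4 -22.4 5.1 0.0032 0.0237 -0.014 0" --pt "-7.4 -22.4 5.1 0.0032 0.0237 -0.014 0" --pt "-7.4 -22.4 5.1 0.0032 0.0237 -0.014 0" --pt "-7.4 -22.4 5.1 0.0032 0.0237 -0.014 0" --pt "0 0 0 0 0 0 0"

```text
t: 6.48
ee_pos: [0.4615, 0.199, 0.1074]
ee_rot: [[0.917, 0.132, 0.376], [0.12, -0.991, 0.054], [0.38, -0.005, -0.925]]
force: [-0.2, 0.0, -0.2]
grip_width: 0.0855
finger_force: 0.0
```

```bash
python3 - <<'E'
from h import *
from workcell import env
for n in("wrist","top"):
    c=env.camera_params(n);p,d=env.get_image(n);cv2.imwrite(f"pics/{n}2.png",p)
    np.save(f"pics/{n}2.npy",d);np.savez(f"pics/{n}2c.npz",**c)
w,t=cv2.imread("pics/wrist2.png"),cv2.imread("pics/top2.png")
cv2.imwrite("pics/mix2.png",np.hstack([cv2.resize(w,(480,300)),cv2.resize(t[130:260,330:480],None,fx=2,fy=2.3076923)]))
R=Rt(8.5,25);G=np.array([.4885,.233,.031]);plan(G+.019*R[:,2],R,4);print(env.get_state()["ee_pos"])
E
```

```text
rows 4 each [-0.45, -7.87, 25.48] [0.0008, 0.0117, -0.0049]
[0.46240178 0.19744046 0.10796591]
```

View pics/mix2.png

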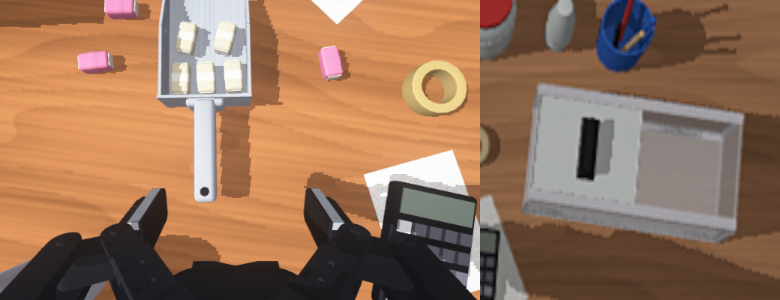

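The cover now lies fully over the panel and the opening is clear. The tray handle is left of the gripper's middle, so a lateral correction is needed before descending.

Emit:
servo_tool --pt "-1 -16 0 0.0015 0.0235 -0.01 0" --pt "-1 -16 0 0.0015 0.0235 -0.01 0" --pt "0 0 0 0 0 0 0"

```text
t: 6.83
ee_pos: [0.4605, 0.2087, 0.1062]
ee_rot: [[0.911, 0.134, 0.39], [0.123, -0.991, 0.055], [0.394, -0.002, -0.919]]
force: [-0.5, 0.6, 0.0]
grip_width: 0.0856
finger_force: 0.0
```

```bash
python3 - <<'E'
from h import *
from workcell import env
R=Rt(8.5,25);G=np.array([.4885,.233,.031]);plan(G+.019*R[:,2],R,4)
c=env.camera_params("wrist");p,d=env.get_image("wrist");K,T=c["mtx"],c["cam_to_world"]
C=cloud(d,K,T);m=(C[...,2]>.025)&(C[...,2]<.045)&(C[...,0]>.42)&(C[...,0]<.535)&(C[...,1]>.19)&(C[...,1]<.28)
W=C[m][:,:2]*1000;print(len(W),cv2.minAreaRect(W.astype(np.float32)),np.median(W,0));print(np.linalg.svd(W-W.mean(0),full_matrices=0)[2][0])
E
```

```text
rows 4 each [-0.41, -5.02, 25.1] [0.0009, 0.0077, -0.0033]
3844 ((488.0685119628906, 237.5488739013672), (98.96760559082031, 29.336763381958008), 8.966795921325684) [486.81617285 233.45782958]
[-0.98620045 -0.16555564]
```

```bash
python3 - <<'E'
from h import *
from workcell import env
s=env.get_state();print(s["q"].round(1),s["ee_pos"]);print(s["dq"].round(1))
R=Rt(9,25);G=np.array([.4885,.2335,.031]);plan(G+.019*R[:,2]-.1*R[:,2],R,6)
E
```

```text
[ -50.3   10.4   11.5  136.6   37.    16.4 -155.7] [0.46046919 0.20836709 0.10621103]
[ 4.2 -0.3 -3.4 -0.2  0.3  0.7  0.3]
rows 6 each [-0.56, -3.4, 0.08] [0.0012, 0.0052, -0.0035]
```

Joint 7 is at its limit because the forward lean folds the arm. I'll grasp with the tool straight down instead.

```bash
python3 - <<'E'
from h import *
R=Rt(9,0);plan(np.array([.4885,.2335,.13]),R,6)
E
```

```text
rows 6 each [6.05, -3.47, -2.65] [0.0004, -0.0675, -0.0037]
```

Emit:
servo_tool --pt "6 -3.5 -2.6 0 -0.067 -0.004 0" --pt "6 -3.5 -2.6 0 -0.067 -0.004 0" --pt "6 -3.5 -2.6 0 -0.067 -0.004 0" --pt "6 -3.5 -2.6 0 -0.067 -0.004 0" --pt "6 -3.5 -2.6 0 -0.067 -0.004 0" --pt "6 -3.5 -2.6 0 -0.067 -0.004 0" --pt "0 0 0 0 0 0 0"

```text
t: 7.47
ee_pos: [0.4909, 0.2302, 0.1296]
ee_rot: [[0.988, 0.149, 0.026], [0.149, -0.989, -0.0], [0.025, 0.004, -1.0]]
force: [-1.5, 0.3, -0.7]
grip_width: 0.0857
finger_force: 0.0
```

```bash
python3 - <<'E'
from h import *
from workcell import env
s=env.get_state();print(s["q"].round(1),s["ee_pos"])
R=Rt(9,0);plan(np.array([.4885,.2335,.012]),R,5)
E
```

```text
[ -30.3   18.3   -2.5  115.3    2.2   45.1 -115.7] [0.4909202  0.23018707 0.12963316]
rows 5 each [-0.74, -0.78, 23.52] [0.0008, -0.0051, -0.0014]
```

Emit:
servo_tool --pt "-0.7 -0.8 24 0 -0.005 0 0" --pt "-0.7 -0.8 24 0 -0.005 0 0" --pt "-0.7 -0.8 24 0 -0.005 0 0" --pt "-0.7 -0.8 24 0 -0.005 0 0" --pt "-0.7 -0.8 20 0 -0.005 0 0" --pt "0 0 0 0 0 0 0.4" --pt "0 0 0 0 0 0 0.6" --pt "0 0 0 0 0 0 1" --pt "0 0 0 0 0 0 1" --pt "0 0 0 0 0 0 1" --grip_force 60

```text
t: 8.3
ee_pos: [0.4865, 0.2337, 0.0137]
ee_rot: [[0.988, 0.152, 0.006], [0.152, -0.988, -0.005], [0.005, 0.006, -1.0]]
force: [-0.7, -0.3, 0.1]
grip_width: 0.0253
finger_force: 0.0
```

Emit:
servo_tool --pt "0 0 0 0 0 0 1" --pt "0 0 0 0 0 0 1" --grip_force 110

```text
t: 8.47
ee_pos: [0.4862, 0.2337, 0.0134]
ee_rot: [[0.988, 0.153, 0.005], [0.153, -0.988, -0.006], [0.004, 0.007, -1.0]]
force: [-1.2, -3.2, 9.0]
grip_width: 0.02
finger_force: 107.5
```

Emit:
servo_tool --pt "0 0 -5 0 0 0 1" --pt "0 0 -10 0 0 0 1" --pt "0 0 -15 0 0 0 1" --pt "0 0 -20 0 0 0 1" --pt "0 0 -20 0 0 0 1" --pt "0 0 -15 0 0 0 1" --pt "0 0 -10 0 0 0 1" --pt "0 0 -5 0 0 0 1" --pt "0 0 0 0 0 0 1"

```text
t: 9.22
ee_pos: [0.4857, 0.2344, 0.1134]
ee_rot: [[0.988, 0.153, 0.005], [0.153, -0.988, -0.006], [0.004, 0.006, -1.0]]
force: [0.5, 0.3, -3.5]
grip_width: 0.0197
finger_force: 107.9
```

```bash
python3 - <<'E'
from h import *
from workcell import env
s=env.get_state();print(s["q"].round(1),s["ee_pos"],s["wrist_torque"],s["grip_width"])
w,_=env.get_image("wrist");t,_=env.get_image("scene")
cv2.imwrite("pics/mix3.png",np.hstack([cv2.resize(w[:300],(480,225)),cv2.resize(t[170:330,320:500],None,fx=1.6,fy=225/160)]))
a=plan([.53,0.0,.225],Rt(0,0),20);plan([.365,-.30,.20],Rt(-6,0),20,src=a)
E
```

```text
[ -30.8   20.    -2.5  115.5    1.8   44.5 -115.7] [0.48565651 0.23443996 0.11344152] [0.03064642 0.28668002 0.01672072] 0.01972918747017572
rows 20 each [1.31, 11.88, -5.61] [0.0004, -0.0001, 0.0077]
rows 20 each [-7.5, 15.4, 1.25] [0.0, 0.0, 0.0052]
```

View pics/mix3.png

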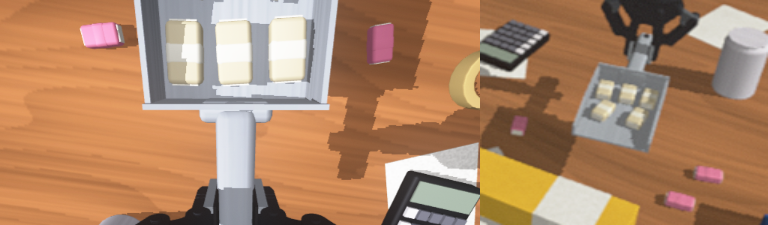

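The tray is held level with all five sweets inside. Carrying it now with gentle ramps.

Emit:
servo_tool --pt "0.5 4 -4 0 0 0.002 1" --pt "1 8 -8 0 0 0.004 1" --pt "1 12 -12 0 0 0.008 1" --pt "1.5 16 -14 0 0 0.012 1" --pt "2 19 -14 0 0 0.012 1" --pt "2 20 -14 0 0 0.012 1" --pt "2 20 -14 0 0 0.012 1" --pt "2 20 -14 0 0 0.012 1" --pt "2 20 -12 0 0 0.012 1" --pt "2 20 -6 0 0 0.012 1"

```text
t: 10.15
ee_pos: [0.5188, 0.0764, 0.228]
ee_rot: [[0.999, 0.053, 0.006], [0.053, -0.999, -0.006], [0.006, 0.006, -1.0]]
force: [0.3, -0.4, -3.1]
grip_width: 0.0198
finger_force: 108.0
```

Emit:
servo_tool --pt "2 20 0 0 0 0.012 1" --pt "2 20 0 0 0 0.012 1" --pt "1 19 0 0 0 0.012 1" --pt "0 18 0 0 0 0.01 1" --pt "-2 18 0 0 0 0.01 1" --pt "-4 18 0 0 0 0.006 1" --pt "-6 18 0 0 0 0.006 1" --pt "-8 18 0 0 0 0.006 1" --pt "-9 18 0 0 0 0.006 1" --pt "-9 18 0 0 0 0.006 1"

```text
t: 10.98
ee_pos: [0.4861, -0.1076, 0.2274]
ee_rot: [[0.999, -0.033, 0.004], [-0.033, -0.999, -0.006], [0.004, 0.006, -1.0]]
force: [0.0, -1.1, -2.8]
grip_width: 0.0196
finger_force: 107.9
```

```bash
python3 - <<'E'
from h import *
from workcell import env
s=env.get_state();print(s["q"].round(1),s["ee_pos"],s["ee_rot"].round(3))
plan([.365,-.30,.20],Rt(-6,0),12)
E
```

```text
[ -5.4   7.7  11.2 115.3  -1.4  56.9 -85.4] [ 0.4861373  -0.10757456  0.22741958] [[ 0.999 -0.033  0.004]
 [-0.033 -0.999 -0.006]
 [ 0.004  0.006 -1.   ]]
rows 12 each [-9.03, 16.66, 2.32] [0.0005, -0.0004, 0.006]
```

Emit:
servo_tool --pt "-9 18 1 0 0 0.006 1" --pt "-9 18 2 0 0 0.006 1" --pt "-9 18 2 0 0 0.006 1" --pt "-9 18 2 0 0 0.006 1" --pt "-9 18 2 0 0 0.006 1" --pt "-9 18 2 0 0 0.006 1" --pt "-9 18 2 0 0 0.006 1" --pt "-9 17 2 0 0 0.006 1" --pt "-9 15 2 0 0 0.006 1" --pt "-9 13 2 0 0 0.006 1"

```text
t: 11.82
ee_pos: [0.3862, -0.2731, 0.209]
ee_rot: [[0.996, -0.093, 0.005], [-0.093, -0.996, -0.007], [0.005, 0.006, -1.0]]
force: [0.6, -0.7, -3.0]
grip_width: 0.0198
finger_force: 107.9
```

Emit:
servo_tool --pt "-8 12 2 0 0 0.006 1" --pt "-6 10 2 0 0 0.006 1" --pt "-4 6 2 0 0 0 1" --pt "-2 3 1 0 0 0 1" --pt "0 0 0 0 0 0 1"

```text
t: 12.23
ee_pos: [0.3643, -0.3006, 0.2014]
ee_rot: [[0.995, -0.103, 0.004], [-0.103, -0.995, -0.006], [0.004, 0.006, -1.0]]
force: [0.7, -0.1, -2.5]
grip_width: 0.0197
finger_force: 107.9
```

```bash
cat >> h.py <<'E'
B=np.array([.5604,-.2478]);BX=np.array([.9941,-.1089]);BY=np.array([.1089,.9941])
def pour(bx,by,lipz,th,yaw=-6):
    """TCP pose with lip at bin x,y and height lipz, tray tilted th nose down"""
    R=Rt(yaw,-th);x=R[:,0];zt=-R[:,2]
    lip=np.r_[B+bx*BX+by*BY,lipz];G=lip-.185*x+.029*zt;return G+.019*R[:,2],R
E
python3 - <<'E'
from h import *
from workcell import env
s=env.get_state();print(s["q"].round(1),s["ee_pos"],s["ee_rot"].round(3))
a=plan(*pour(-.015,-.0725,.14,4),8)
a=plan(*pour(-.015,-.0725,.125,25),10,src=a)
a=plan(*pour(-.015,-.0725,.105,50),10,src=a)
E
```

```text
[ 11.3   6.9  22.1 120.4  -3.   52.9 -60.9] [ 0.36433285 -0.30059647  0.2013928 ] [[ 0.995 -0.103  0.004]
 [-0.103 -0.995 -0.006]
 [ 0.004  0.006 -1.   ]]
rows 8 each [-1.08, -0.09, 4.85] [0.0008, -0.0093, 0.0001]
rows 10 each [0.84, 0.0, -5.31] [-0.0, -0.0367, -0.0]
rows 10 each [1.8, -0.0, -6.43] [0.0, -0.0436, 0.0]
```

Emit:
servo_tool --pt "-1 0 4 0 -0.009 0 1" --pt "-1 0 6 0 -0.009 0 1" --pt "-1 0 6 0 -0.009 0 1" --pt "-1 0 6 0 -0.009 0 1" --pt "-1 0 6 0 -0.009 0 1" --pt "-1 0 5 0 -0.009 0 1" --pt "-1 0 4 0 -0.009 0 1" --pt "-1 0 2 0 -0.009 0 1" --pt "0 0 0 0 0 0 1"

```text
t: 12.98
ee_pos: [0.3558, -0.2993, 0.1621]
ee_rot: [[0.992, -0.102, -0.069], [-0.102, -0.995, 0.001], [-0.069, 0.006, -0.998]]
force: [-0.7, 0.6, -3.1]
grip_width: 0.0201
finger_force: 108.0
```

```bash
python3 - <<'E'
from h import *
from workcell import env
s=env.get_state();print(s["q"].round(1),s["ee_pos"],s["ee_rot"].round(3))
t,_=env.get_image("top");w,_=env.get_image("scene")
cv2.imwrite("pics/mix4.png",np.hstack([cv2.resize(t[140:270,340:500],None,fx=2.3,fy=2.3),cv2.resize(w[100:240,150:320],None,fx=2.2,fy=299/140)]))
a=plan(*pour(-.015,-.0725,.125,25),10)
a=plan(*pour(-.015,-.0725,.105,50),10,src=a)
E
```

```text
[ 11.3  11.6  22.  121.1  -2.8  51.5 -61.1] [ 0.35584207 -0.29933119  0.16213058] [[ 0.992 -0.102 -0.069]
 [-0.102 -0.995  0.001]
 [-0.069  0.006 -0.998]]
rows 10 each [0.71, -0.02, -5.29] [0.0007, -0.0369, 0.0001]
rows 10 each [1.8, -0.0, -6.43] [0.0, -0.0436, 0.0]
```

View pics/mix4.png

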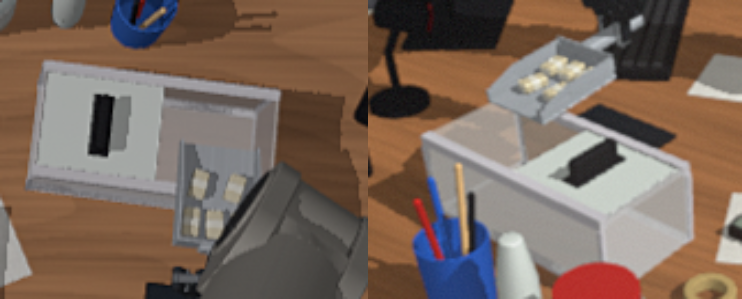

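The tray lip is over the middle of the opening and centred between the cover edge and the end wall. Pouring now.

Emit:
servo_tool --pt "0.7 0 -5.3 0 -0.037 0 1" --pt "0.7 0 -5.3 0 -0.037 0 1" --pt "0.7 0 -5.3 0 -0.037 0 1" --pt "0.7 0 -5.3 0 -0.037 0 1" --pt "0.7 0 -5.3 0 -0.037 0 1" --pt "0.7 0 -5.3 0 -0.037 0 1" --pt "0.7 0 -5.3 0 -0.037 0 1" --pt "0.7 0 -5.3 0 -0.037 0 1" --pt "0.7 0 -5.3 0 -0.037 0 1" --pt "0.7 0 -5.3 0 -0.037 0 1"

```text
t: 13.92
ee_pos: [0.3753, -0.3012, 0.2129]
ee_rot: [[0.901, -0.102, -0.422], [-0.095, -0.995, 0.038], [-0.424, 0.006, -0.906]]
force: [0.3, -0.3, -2.7]
grip_width: 0.0196
finger_force: 108.0
```

Emit:
servo_tool --pt "1.8 0 -6.4 0 -0.0436 0 1" --pt "1.8 0 -6.4 0 -0.0436 0 1" --pt "1.8 0 -6.4 0 -0.0436 0 1" --pt "1.8 0 -6.4 0 -0.0436 0 1" --pt "1.8 0 -6.4 0 -0.0436 0 1" --pt "1.8 0 -6.4 0 -0.0436 0 1" --pt "1.8 0 -6.4 0 -0.0436 0 1" --pt "1.8 0 -6.4 0 -0.0436 0 1" --pt "1.8 0 -6.4 0 -0.0436 0 1" --pt "1.8 0 -6.4 0 -0.0436 0 1"

```text
t: 14.75
ee_pos: [0.4274, -0.3062, 0.2532]
ee_rot: [[0.638, -0.102, -0.763], [-0.07, -0.995, 0.074], [-0.767, 0.006, -0.642]]
force: [1.1, -0.0, -3.3]
grip_width: 0.0195
finger_force: 108.1
```

Emit:
servo_tool --pt "0 0 0 0 0 0 1" --pt "0 0 0 0 0 0 1" --pt "0 0 0 0 0 0 1" --pt "0 0 0 0 0 0 1" --pt "0 0 0 0 0 0 1" --pt "0 0 0 0 0 0 1"

```text
t: 15.25
ee_pos: [0.4264, -0.3063, 0.2533]
ee_rot: [[0.639, -0.103, -0.762], [-0.071, -0.995, 0.075], [-0.766, 0.006, -0.643]]
force: [-0.3, 0.0, -2.4]
grip_width: 0.0199
finger_force: 108.1
```

```bash
python3 - <<'E'
from h import *
from workcell import env
s=env.get_state();print(s["q"].round(1),s["ee_pos"],s["ee_rot"].round(3),pour(-.015,-.0725,.105,50)[0])
ims=[env.get_image(n)[0] for n in("top","scene","wrist")]
cv2.imwrite("pics/mix5.png",np.hstack([cv2.resize(ims[0][150:250,340:480],(400,285)),cv2.resize(ims[1][100:240,150:320],(380,285))]))
E
```

```text
[  6.5  39.1  22.9  84.9   5.  104.9 -66.1] [ 0.42638328 -0.30625541  0.25331124] [[ 0.639 -0.103 -0.762]
 [-0.071 -0.995  0.075]
 [-0.766  0.006 -0.643]] [ 0.42694745 -0.30660941  0.2531461 ]
```

View pics/mix5.png

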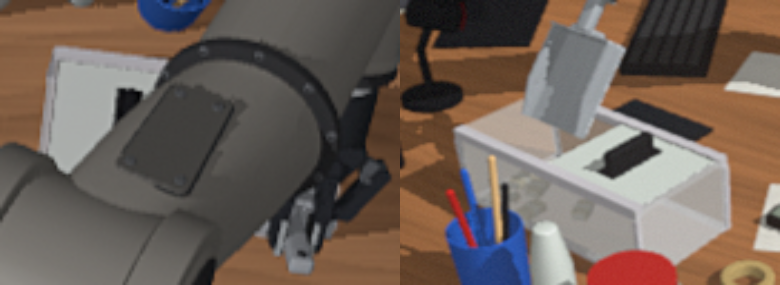

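The tray is empty and the sweets show through the bin wall. Levelling the tray and taking it back to its old place.

```bash
python3 - <<'E'
from h import *
a=plan(*pour(-.03,-.0725,.19,0),10)
a=plan([.50,-.05,.225],Rt(0,0),12,src=a);a=plan([.4865,.2337,.10],Rt(8.8,0),14,src=a);
E
```

```text
rows 10 each [-5.56, 0.01, 9.07] [0.0007, 0.0873, -0.0001]
rows 12 each [12.26, -21.34, -2.08] [0.0, 0.0, -0.0087]
rows 14 each [0.48, -20.3, 8.93] [0.0, 0.0, -0.011]
```

Emit:
servo_tool --pt "-12 0 -10 0 0 0 1" --pt "-19 0 -16 0 0 0 1" --pt "-19 0 -16 0 0 0 1" --pt "-8 0 -6 0 0 0 1" --pt "0 0 0 0 0 0 1"

```text
t: 15.82
ee_pos: [0.4266, -0.3062, 0.3308]
ee_rot: [[0.641, -0.103, -0.76], [-0.072, -0.995, 0.074], [-0.764, 0.007, -0.645]]
force: [0.2, -0.6, -2.5]
grip_width: 0.0199
finger_force: 108.1
```

```bash
python3 - <<'E'
from h import *
a=plan(*pour(-.03,-.0725,.19,0),10)
E
```

```text
rows 10 each [-1.88, -0.02, 16.18] [0.0008, 0.0869, -0.0002]
```

Emit:
servo_tool --pt "-1.9 0 16.2 0 0.087 0 1" --pt "-1.9 0 16.2 0 0.087 0 1" --pt "-1.9 0 16.2 0 0.087 0 1" --pt "-1.9 0 16.2 0 0.087 0 1" --pt "-1.9 0 16.2 0 0.087 0 1" --pt "-1.9 0 16.2 0 0.087 0 1" --pt "-1.9 0 16.2 0 0.087 0 1" --pt "-1.9 0 16.2 0 0.087 0 1" --pt "-1.9 0 16.2 0 0.087 0 1" --pt "-1.9 0 16.2 0 0.087 0 1"

```text
t: 16.65
ee_pos: [0.3367, -0.297, 0.1967]
ee_rot: [[0.995, -0.103, -0.0], [-0.103, -0.995, -0.006], [0.0, 0.006, -1.0]]
force: [0.7, -0.8, -1.6]
grip_width: 0.0199
finger_force: 108.0
```

```bash
python3 - <<'E'
from h import *
from workcell import env
print(env.get_state()["ee_pos"],env.get_state()["ee_rot"].round(3))
a=plan([.50,-.05,.225],Rt(0,0),14);a=plan([.4865,.2337,.10],Rt(8.8,0),16,src=a);
E
```

```text
[ 0.33672148 -0.29695403  0.19670001] [[ 0.995 -0.103 -0.   ]
 [-0.103 -0.995 -0.006]
 [ 0.     0.006 -1.   ]]
rows 14 each [10.68, -18.26, -2.08] [0.0005, -0.0, -0.0074]
rows 16 each [0.43, -17.76, 7.81] [0.0, 0.0, -0.0096]
```

Emit:
servo_tool --pt "10 -10 -4 0 0 -0.0075 1" --pt "10.7 -19 -4 0 0 -0.0075 1" --pt "10.7 -19 -4 0 0 -0.0075 1" --pt "10.7 -19 -4 0 0 -0.0075 1" --pt "10.7 -19 -4 0 0 -0.0075 1" --pt "10.7 -19 -4 0 0 -0.0075 1" --pt "10.7 -19 -2 0 0 -0.0075 1" --pt "10.7 -19 -2 0 0 -0.0075 1" --pt "10.7 -19 0 0 0 -0.0075 1" --pt "10.7 -19 0 0 0 -0.0075 1"

```text
t: 17.48
ee_pos: [0.4557, -0.1226, 0.2235]
ee_rot: [[1.0, -0.027, -0.006], [-0.027, -1.0, -0.006], [-0.006, 0.006, -1.0]]
force: [0.7, 0.4, -1.9]
grip_width: 0.0198
finger_force: 108.2
```

Emit:
servo_tool --pt "10.7 -19 0 0 0 -0.0075 1" --pt "10.7 -19 0 0 0 -0.0075 1" --pt "10.7 -19 0 0 0 -0.0075 1" --pt "10.7 -19 0 0 0 -0.0075 1" --pt "0.4 -19 3 0 0 -0.01 1" --pt "0.4 -19 6 0 0 -0.01 1" --pt "0.4 -19 8 0 0 -0.01 1" --pt "0.4 -19 8 0 0 -0.01 1" --pt "0.4 -19 8 0 0 -0.01 1" --pt "0.4 -19 8 0 0 -0.01 1"

```text
t: 18.32
ee_pos: [0.4981, 0.0661, 0.1807]
ee_rot: [[0.998, 0.063, -0.006], [0.063, -0.998, -0.006], [-0.006, 0.006, -1.0]]
force: [0.4, 0.6, -2.1]
grip_width: 0.02
finger_force: 108.2
```

Emit:
servo_tool --pt "0.4 -19 8 0 0 -0.01 1" --pt "0.4 -19 8 0 0 -0.01 1" --pt "0.4 -18 8 0 0 -0.01 1" --pt "0.4 -17 8 0 0 -0.01 1" --pt "0.4 -15 8 0 0 -0.01 1" --pt "0.4 -13 8 0 0 -0.01 1" --pt "0.4 -12 8 0 0 -0.01 1" --pt "0.4 -10 8 0 0 -0.01 1" --pt "0 0 0 0 0 0 1"

```text
t: 19.07
ee_pos: [0.4895, 0.1894, 0.1154]
ee_rot: [[0.989, 0.145, -0.006], [0.145, -0.989, -0.006], [-0.007, 0.005, -1.0]]
force: [-1.7, 0.9, -2.7]
grip_width: 0.0196
finger_force: 108.1
```

```bash
python3 - <<'E'
from h import *
from workcell import env
print(env.get_state()["ee_pos"],env.get_state()["ee_rot"].round(3),env.get_state()["q"].round(1))
Rg=np.array([[0.988, 0.153, 0.005], [0.153, -0.988, -0.006], [0.004, 0.007, -1.0]])
U,_,V=np.linalg.svd(Rg)
a=plan([.4862,.2337,.018],U@V,8)
E
```

```text
[0.48947148 0.189352   0.11542557] [[ 0.989  0.145 -0.006]
 [ 0.145 -0.989 -0.006]
 [-0.007  0.005 -1.   ]] [ -27.4   18.9   -1.   116.9    0.7   44.7 -110.5]
rows 8 each [0.44, -5.61, 12.14] [-0.0002, 0.0014, -0.001]
```

Emit:
servo_tool --pt "0.5 -15 6 0 0.0014 -0.001 1" --pt "0.5 -15 10 0 0.0014 -0.001 1" --pt "0.5 -10 14 0 0.0014 -0.001 1" --pt "0.5 -5 16 0 0.0014 -0.001 1" --pt "0.5 0 16 0 0.0014 -0.001 1" --pt "0.5 0 14 0 0.0014 -0.001 1" --pt "0.5 0 12 0 0.0014 -0.001 1" --pt "0.5 0 7 0 0.0014 -0.001 1" --pt "0 0 0 0 0 0 1"

```text
t: 19.82
ee_pos: [0.4877, 0.2313, 0.0208]
ee_rot: [[0.989, 0.149, 0.005], [0.149, -0.989, -0.005], [0.005, 0.006, -1.0]]
force: [-0.5, -0.0, -2.4]
grip_width: 0.0195
finger_force: 108.1
```

Emit:
servo_tool --pt "0 0 2 0 0 0 1" --pt "0 0 1.5 0 0 0 1" --pt "0 0 0 0 0 0 1"

```text
t: 20.07
ee_pos: [0.4884, 0.2322, 0.0188]
ee_rot: [[0.989, 0.15, 0.008], [0.15, -0.989, -0.004], [0.007, 0.005, -1.0]]
force: [0.4, -0.3, -2.2]
grip_width: 0.02
finger_force: 108.1
```

Emit:
servo_tool --pt "0 0 2 0 0 0 1" --pt "0 0 1.5 0 0 0 1" --pt "0 0 1 0 0 0 1" --pt "0 0 0 0 0 0 1"

```text
t: 20.4
ee_pos: [0.4883, 0.2322, 0.014]
ee_rot: [[0.989, 0.15, 0.007], [0.15, -0.989, -0.004], [0.007, 0.005, -1.0]]
force: [-0.3, -1.0, 1.8]
grip_width: 0.0198
finger_force: 108.7
```

Emit:
servo_tool --pt "0 0 0.5 0 0 0 1" --pt "0 0 0 0 0 0 0.5" --pt "0 0 0 0 0 0 0" --pt "0 0 0 0 0 0 0" --pt "0 0 0 0 0 0 0" --pt "0 0 -15 0 0 0 0" --pt "0 0 -30 0 0 0 0" --pt "0 0 -35 0 0 0 0" --pt "0 0 -35 0 0 0 0" --pt "0 0 -35 0 0 0 0" --grip_force 50

```text
t: 21.23
ee_pos: [0.4868, 0.2325, 0.165]
ee_rot: [[0.989, 0.15, 0.007], [0.15, -0.989, -0.004], [0.006, 0.005, -1.0]]
force: [0.1, 0.5, 0.5]
grip_width: 0.0853
finger_force: 0.0
```

```bash
python3 - <<'E'
from h import *
from workcell import env
ims=[env.get_image(n)[0] for n in("wrist","top")]
cv2.imwrite("pics/mix6.png",np.hstack([cv2.resize(ims[0],(400,250)),cv2.resize(ims[1][150:250,340:480],(350,250))]))
x=np.array([.9941,-.1089,0]);z=np.array([0,0,-1.]);R=np.c_[x,np.cross(z,x),z]
print(env.get_state()["ee_pos"])
a=plan([.568,-.175,.215],R,20);plan([.568,-.175,.122],R,4,src=a)
E
```

```text
[0.48951722 0.23407622 0.16889201]
rows 20 each [3.4, 20.61, -2.27] [0.0, -0.0007, 0.013]
rows 4 each [0.0, 0.0, 23.25] [0.0, 0.0, -0.0]
```

View pics/mix6.png

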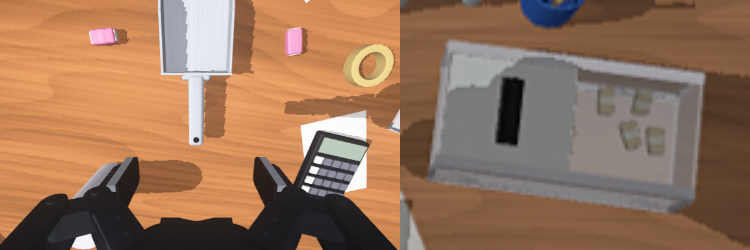

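The tray stands flat in its old place with the visible part of its bowl empty. I can see four sweets in the bin and must find the fifth. I'll move part of the way back and take a composite look.

Emit:
servo_tool --pt "3.4 20.6 -2.3 0 0 0.013 0" --pt "3.4 20.6 -2.3 0 0 0.013 0" --pt "3.4 20.6 -2.3 0 0 0.013 0" --pt "3.4 20.6 -2.3 0 0 0.013 0" --pt "3.4 20.6 -2.3 0 0 0.013 0" --pt "3.4 20.6 -2.3 0 0 0.013 0" --pt "3.4 20.6 -2.3 0 0 0.013 0" --pt "3.4 20.6 -2.3 0 0 0.013 0" --pt "0 0 0 0 0 0 0"

```text
t: 22.08
ee_pos: [0.5321, 0.0676, 0.1831]
ee_rot: [[0.999, 0.041, 0.008], [0.041, -0.999, -0.005], [0.007, 0.006, -1.0]]
force: [-0.1, -0.3, 0.2]
grip_width: 0.0854
finger_force: 0.0
```

```bash
python3 - <<'E'
from h import *
from workcell import env
t=env.get_image("top")[0];s=env.get_image("scene")[0]
r=lambda a,w:cv2.resize(a,(w,290),interpolation=cv2.INTER_CUBIC)
A=np.hstack([r(t[160:245,195:295],340),r(t[160:240,400:500],360)])
B_=np.hstack([r(s[140:235,165:305],420),r(s[240:310,365:440],280)])
cv2.imwrite("pics/mix7.png",np.vstack([A,B_]))
x=np.array([.9941,-.1089,0]);z=np.array([0,0,-1.]);R=np.c_[x,np.cross(z,x),z]
a=plan([.568,-.175,.215],R,12);print(env.get_state()["ee_pos"])
E
```

```text
rows 12 each [3.59, 20.46, -2.63] [0.0003, -0.0006, 0.0128]
[0.53133281 0.07120128 0.18269911]
```

View pics/mix7.png

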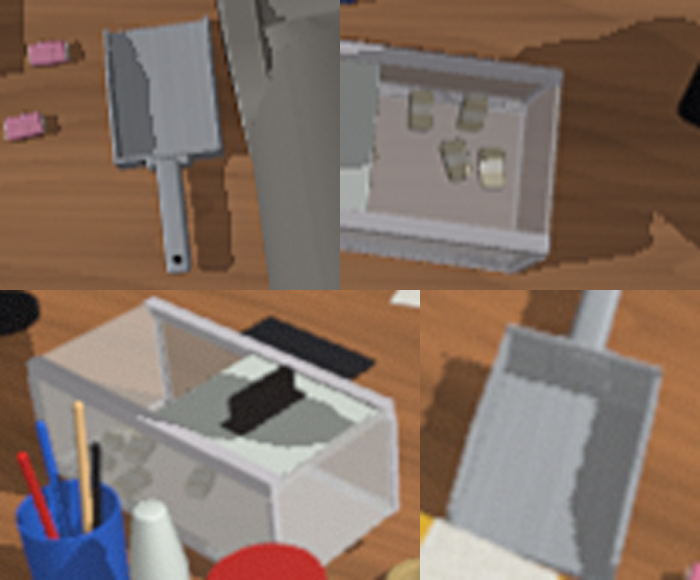

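The tray is empty and flat. The scene view shows five sweets inside the bin, four in a cluster at left and one at (203,482) under the panel. Next I close the cover.

Emit:
servo_tool --pt "3.6 20.5 -2.6 0 0 0.0128 0" --pt "3.6 20.5 -2.6 0 0 0.0128 0" --pt "3.6 20.5 -2.6 0 0 0.0128 0" --pt "3.6 20.5 -2.6 0 0 0.0128 0" --pt "3.6 20.5 -2.6 0 0 0.0128 0" --pt "3.6 20.5 -2.6 0 0 0.0128 0" --pt "3.6 20.5 -2.6 0 0 0.0128 0" --pt "3.6 20.5 -2.6 0 0 0.0128 0" --pt "3.6 20.5 -2.6 0 0 0.0128 0" --pt "3.6 20.5 -2.6 0 0 0.0128 0"

```text
t: 23.02
ee_pos: [0.565, -0.133, 0.2097]
ee_rot: [[0.997, -0.08, 0.007], [-0.08, -0.997, -0.004], [0.007, 0.003, -1.0]]
force: [-0.7, 0.7, 0.3]
grip_width: 0.0852
finger_force: 0.0
```

Emit:
servo_tool --pt "3.6 20.5 -2.6 0 0 0.0128 0" --pt "3.6 20.5 -2.6 0 0 0.0128 0" --pt "0 0 0 0 0 0 0"

```text
t: 23.27
ee_pos: [0.5684, -0.178, 0.2155]
ee_rot: [[0.994, -0.111, 0.007], [-0.111, -0.994, -0.006], [0.008, 0.005, -1.0]]
force: [-0.6, -0.3, 0.2]
grip_width: 0.0851
finger_force: 0.0
```

```bash
python3 - <<'E'
from h import *
x=np.array([.9941,-.1089,0]);z=np.array([0,0,-1.]);R=np.c_[x,np.cross(z,x),z]
plan([.567,-.1766,.1225],R,4)
E
```

```text
rows 4 each [-0.5, -0.37, 23.25] [0.0012, -0.002, -0.0004]
```

Emit:
servo_tool --pt "-0.5 -0.3 23 0 -0.002 0 0" --pt "-0.5 -0.3 23 0 -0.002 0 0" --pt "-0.5 -0.3 23 0 -0.002 0 0" --pt "-0.5 -0.3 23 0 -0.002 0 0" --pt "0 0 0 0 0 0 0.5" --pt "0 0 0 0 0 0 1" --pt "0 0 0 0 0 0 1" --pt "0 0 0 0 0 0 1" --pt "0 0 0 0 0 0 1" --pt "0 0 0 0 0 0 1" --grip_force 40

```text
t: 24.1
ee_pos: [0.5672, -0.1766, 0.1248]
ee_rot: [[0.994, -0.108, 0.001], [-0.108, -0.994, -0.007], [0.002, 0.007, -1.0]]
force: [-2.1, -18.4, 12.9]
grip_width: 0.0128
finger_force: 42.5
```

Emit:
servo_tool --pt "0 6 -0.7 0 0 0 1" --pt "0 12 0 0 0 0 1" --pt "0 16 0 0 0 0 1" --pt "0 16 0 0 0 0 1" --pt "0 16 0 0 0 0 1" --pt "0 16 0 0 0 0 1" --pt "0 16 0 0 0 0 1" --pt "0 16 0 0 0 0 1" --pt "0 12 0 0 0 0 1" --pt "0 6 0 0 0 0 1"

```text
t: 24.93
ee_pos: [0.5519, -0.3065, 0.1249]
ee_rot: [[0.994, -0.109, -0.001], [-0.109, -0.994, -0.003], [-0.001, 0.003, -1.0]]
force: [-7.9, 3.7, 11.2]
grip_width: 0.0128
finger_force: 43.7
```

Emit:
servo_tool --pt "0 2 0 0 0 0 1" --pt "0 0 0 0 0 0 1"

```text
t: 25.1
ee_pos: [0.5517, -0.308, 0.1249]
ee_rot: [[0.994, -0.108, -0.001], [-0.108, -0.994, -0.003], [-0.001, 0.004, -1.0]]
force: [-7.6, -1.7, 6.5]
grip_width: 0.0126
finger_force: 43.3
```

Emit:
servo_tool --pt "-0.7 3 0 0 0 0 1" --pt "0 3 0 0 0 0 1" --pt "0 2 0 0 0 0 1" --pt "0 1 0 0 0 0 1" --pt "0 0 0 0 0 0 1"

```text
t: 25.52
ee_pos: [0.5508, -0.3157, 0.1249]
ee_rot: [[0.994, -0.107, -0.001], [-0.107, -0.994, -0.003], [-0.001, 0.003, -1.0]]
force: [-3.7, 2.1, 6.6]
grip_width: 0.0133
finger_force: 43.3
```

Travel is 0.140 m. I'll press until the stop resists.

Emit:
servo_tool --pt "0 1.5 0 0 0 0 1" --pt "0 1.5 0 0 0 0 1" --pt "0 0 0 0 0 0 1" --pt "0 0 0 0 0 0 1"

```text
t: 25.85
ee_pos: [0.5507, -0.3159, 0.1248]
ee_rot: [[0.994, -0.105, -0.002], [-0.105, -0.994, 0.0], [-0.002, -0.0, -1.0]]
force: [-6.5, 16.0, 13.9]
grip_width: 0.0131
finger_force: 44.3
```

Against the stop at 16 N with no movement, so the cover is shut. Releasing and retreating.

Emit:
servo_tool --pt "0 0 0 0 0 0 0.5" --pt "0 0 0 0 0 0 0" --pt "0 0 0 0 0 0 0" --pt "0 0 0 0 0 0 0" --pt "0 0 -15 0 0 0 0" --pt "0 0 -30 0 0 0 0" --pt "0 0 -35 0 0 0 0" --pt "-25 0 -20 0 0 0 0" --pt "-25 0 0 0 0 0 0" --pt "-25 0 0 0 0 0 0"

```text
t: 26.68
ee_pos: [0.4758, -0.3108, 0.2258]
ee_rot: [[0.994, -0.107, 0.001], [-0.107, -0.994, -0.005], [0.002, 0.004, -1.0]]
force: [-0.5, -1.5, -0.5]
grip_width: 0.085
finger_force: 0.0
```

Emit:
servo_tool --pt "-20 25 0 0 0 0 0" --pt "-10 25 0 0 0 0 0" --pt "0 25 0 0 0 0 0" --pt "0 25 0 0 0 0 0" --pt "0 25 0 0 0 0 0" --pt "0 25 0 0 0 0 0" --pt "0 0 0 0 0 0 0" --pt "0 0 0 0 0 0 0"

```text
t: 27.35
ee_pos: [0.4293, -0.4577, 0.2247]
ee_rot: [[0.994, -0.109, -0.002], [-0.109, -0.994, -0.004], [-0.001, 0.004, -1.0]]
force: [0.3, 0.1, -0.0]
grip_width: 0.0847
finger_force: 0.0
```

```bash
python3 - <<'E'
from h import *
from workcell import env
p0,_,K,T=load("top0");p,d=env.get_image("top");cv2.imwrite("pics/end.png",p)
m=np.zeros(p.shape[:2],bool);m[170:230,390:455]=p[170:230,390:455].max(2)<45
n,l,s,c=cv2.connectedComponentsWithStats(m.astype(np.uint8))
for i in range(1,n):
    if s[i,4]>60: w=ray(c[i],K,T,.141)[0,:2];print("rib",s[i],w,(w-B)@BX,(w-B)@BY)
# changed regions vs start (lit pixels), for bystanders
q=cv2.absdiff(p,p0).max(2)>50
n,l,s,c=cv2.connectedComponentsWithStats(q.astype(np.uint8))
print([(s[i].tolist()) for i in range(1,n) if s[i,4]>25]);print(env.get_state()["ee_pos"])
E
```

```text
rib [427 187  11  27 212] [ 0.5482959  -0.31096399] -0.005154126010826535 -0.06410945390342607
[[232, 179, 5, 11, 46], [476, 180, 87, 62, 1090], [439, 182, 20, 42, 340], [406, 184, 19, 28, 305], [426, 187, 12, 28, 259], [233, 194, 4, 11, 27], [561, 196, 8, 12, 58], [577, 199, 23, 31, 116], [560, 209, 13, 20, 49], [523, 230, 65, 71, 1670], [474, 267, 15, 8, 48], [569, 270, 71, 50, 1373], [449, 279, 89, 69, 1652], [354, 302, 151, 75, 2306], [589, 307, 13, 16, 93], [524, 323, 116, 77, 3666], [488, 331, 11, 21, 71], [438, 334, 24, 45, 196], [482, 340, 9, 16, 40], [354, 353, 84, 47, 1619], [338, 370, 24, 22, 178], [294, 380, 15, 13, 80], [437, 383, 33, 17, 365], [276, 386, 18, 14, 96], [319, 389, 6, 11, 29]]
[ 0.42986978 -0.45651223  0.22469317]
```

```bash
python3 -c "
from workcell import env
print(env.close_job())"
```

```text
the job is handed in; nothing more can be done
None
```

The job is handed in at about 27 s of the allowed 72 s: I slid the cover fully open, emptied all five sweets into the bin, stood the empty tray flat back in its place, and slid the cover shut against its stop, with no bystanders seen to have moved.

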